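Seat a microscope slide under the guarded mounting press and press it

ROBOT

A 7-joint arm with a two-finger parallel gripper is mounted at the origin on the work surface. World frame = base frame: x ahead of the robot, y to its left, z up, the work surface at z = 0. Lengths are in m, angles in rad, forces in N, time in s.
With the tool pointing down it reaches from about 0.425 to 0.925 m from the base axis. Payload 6.8 kg.
Tool frame: the origin (TCP) lies on the front face of the gripper's body, between the roots of the fingers; the fingertips stand 73 mm ahead of it and the grasp point (between the pads) lies 54 mm ahead of it; z points along the fingers, y is the direction in which the jaws open and shut (so a half turn about z gives the same grasp; the last joint's range is limited). The gripper opens to 85 mm and grips with 20 to 120 N. Pads are 22 mm wide; open, the fingers measure 114 mm over their backs; the gripper's body (76 mm by 85 mm) begins 54 mm behind the grasp point. The pads swing forward as they close: fully open they stand 13 mm farther back than shut.
Start: joints at [-1.34, 0.477, 0.022, 1.555, -0.011, 1.109, -0.083], TCP at [0.224, 0.637, 0.304] pointing down, gripper open.
Joint ranges: [-2.96, 2.96], [-0.34, 2.1], [-1.41, 1.46], [0.24, 2.44], [-1.37, 4.51], [0.17, 1.92], [-2.96, 2.96]. Speed limits (rad/s): [2.39, 2.39, 3.14, 3.14, 3.14, 3.14, 3.14].

INTERFACE

Orientations are given as a unit quaternion [w, x, y, z].
In Python, from station import get_obs, read_camera, hand_in, spot_in, cut_out, spot_point gives the robot as it stands. The module is installed in compiled form; this text tells all that it offers.
- The arm moves only by the tool move_arm, never from a script. Its arguments are lists of equal length, an entry for each row: "gripper": the opening, from 0 (shut) to 1 (fully open); "xyz": the shift along the tool's x, y, z in cm, a list of three; "twist": the turn about the tool's z in rad. A call has 1 to 5 rows; each row is the pose to reach, as a shift and turn from the pose commanded when the call began, along the tool's axes at that moment; what a row does not reach only later rows make up. A row lasts 1/12 s, in which the tool goes at most 41.7 mm and 7.16 degrees, less where a joint would pass 70% of its speed; a pose out of reach is approached as far as the arm can. A call with a gripper value outside its range is refused whole. The fingers move at their own pace and stop on an object; "squeeze" is the grip in N (left out, the last holds). Time passes only in rows, so rows that repeat a pose let the fingers close. It gives the time, the measured TCP pose, the force and the opening at its end, in the units of the state.
- get_obs(): the state, without advancing time (a new reading comes with each control period).
- read_camera(name): name is "scene" or "top" or "wrist"; returns a dict with "pixels" (384x512x3 uint8, red, green, blue), "fx", "fy", "cx", "cy" (pixels), "R" (3x3) and "t" (3): a world point X has camera coordinates R X + t. Camera axes: x right, y down, z forward; pixel columns grow to the right and rows downward; lengths in m; the calibration is good to about 2 mm. A picture is of the moment at which its call begins. There is no depth.
- hand_in(): hands the job in, once; it reports no verdict.
Trained networks look in the newest picture that a camera, given by its name, has taken for a name from the list of things; names that differ only in an ending like _2 or _b are one class to them, and where a whole thing is asked for, a point or a joint stands for the part that bears it (a point fixed in the world has none). Each returns a list of dicts, best first, with "p" (0 to 1); they miss things now and then, are a little off and sometimes report something else, mostly with a low value. They report only what shows in the picture. A call takes as long as a camera call.
- spot_in(query, camera): "centre" ([x, y, z] in m, in world coordinates, good to about 4 mm: the middle of the surface that is visible of it).
- cut_out(query, camera): "pixels" (384x512 bool, what is visible of it).
- spot_point(query, camera): "centre" ([x, y, z] in m, in world coordinates, good to about 4 mm: a listed point, or the origin of a listed thing).
The state is a dict: "t": time; "q": joint angles; "joint_vel": joint speeds; "joint_torque": joint torques, N m; "eef_pos": TCP position; "tool_rot": TCP orientation; "contact_force": force on the tool from outside, world axes, zero at the start; "torque": the same for the moment, N m; "gripper_width": opening from 0.0 (shut) to 1.0 (fully open).
Only numpy, scipy, OpenCV 4.12 (cv2) and the standard library are available. Lean on these libraries where they do the work, as an engineer would, in place of code of your own. Each camera call takes 0.05 s, during which the arm holds its last target.

TASK

Push the slide carrier along its channel with the fingertips until it is fully home against the end stop. Then reach down through the window in the press guard and press the lever paddle all the way down, keep it down for two seconds so that the cover glass seats, and let it come back up. Do not touch the guard at any time, do not press the lever before the carrier is home, do not lift or carry the carrier, and leave the other things on the bench where they are.

Things in the scene. Friction and masses are not known exactly. Their poses are not given: they have to be found in the camera images.
- press: Fixed slide press. Origin on the bench; +x runs along the channel from the open loading end (near the robot) to the guarded end, z up; yaw varies. White base x -170 to 190, y +-85, 20 mm high. Channel y +-22 mm between rails (tops 28 mm above the bench, x -165 to 100), steel end stop at x = 100. Guard over x 10 to 120, y +-80.
- push_face (a point): Centre of the near face of the slide carrier's upright tab, 49 mm above the bench; axes as the press. Loose dark steel carrier 160 x 40 x 10 mm in the channel (0.15 to 0.31 kg, slides at under 4 N); tab at its near end 40 mm wide, 12 thick, top 68 mm above the bench. Fully home: this point at press x = -60 mm; it starts 40 to 85 mm short of that.
- window (a point): Centre of the window in the guard's top sheet, on its upper face, 120 mm above the bench; axes as the press. Opening 84 mm along press x, 92 mm along y. Aluminium sheet 4 mm thick, 110 x 160 mm, on four steel posts, with clear sides and a clear front panel whose lower edge is 66 mm above the bench.
- lever_pad (a point): Centre of the upper face of the lever's black ribbed paddle, 40 mm along press x, 44 mm wide, level in the middle of the window when up, 10 mm below the sheet's upper face (110 mm above the bench). It moves with the lever, about 29 mm down when fully pressed.
- lever (a joint): Press lever angle (rad): 0 = up at rest, 0.28 = fully down on its stop. Hinge along press y, 105 mm beyond the paddle's centre in press +x, 100 mm above the bench. A spring returns it; at the paddle it takes about 2 N to start and 6 to 7 N fully down.
- stain_jar: Bystander: amber glass jar, black lid, 48 mm across, 70 mm high. Origin: centre of underside.
- petri: Bystander: clear round dish, 92 mm across, 17 mm high. Origin: centre of underside.
- slide_box: Bystander: grey and white slide box 92 x 112 x 36 mm. Origin: centre of underside.
- cover_glass_box: Bystander: small white box 26 x 26 x 14 mm standing on the press's base beside the channel, its top 34 mm above the bench. Origin: centre of underside.
- beaker: Bystander: small glass beaker, 60 mm across, 65 mm high. Origin: centre of underside.
- dropper: Bystander: amber dropper bottle, 32 mm across, 65 mm high. Origin: centre of underside.
- tweezers: Bystander: flat steel tweezers, 110 mm long, 5 mm high, lying on the bench. Origin: middle of underside.
- guard: The press guard as a whole (see window); its origin and axes are those of the press.

How it is judged:
By the outcome, as a careful person would: the job done as asked, in the order asked, and still so for the second after the job is handed in, with the robot touching nothing.
It also fails if it takes over 48 s, if anything falls off the work surface, if the arm or the gripper's body presses on something with over 40 N, if the wrist force passes 120 N, or if a joint passes its speed limit or range.

## Working session

There is one attempt and no reset: what is moved stays moved. The work goes in short steps, Python scripts to look and compute and a tool call to move; the robot and the scene stay as the last step left them, time stands still between calls to the robot, and variables do not carry over. Pictures are saved under pics/ and viewed, and the job is handed in when it is done.

Besides the shell and the picture viewer there is one more tool, called after "Emit:" by a JSON object that holds its "method" and its "body". move_arm: Moves the arm, as the interface text tells. Its arguments: {"type":"object","properties":{"gripper":{"type":"array","items":{"type":"number"}},"xyz":{"type":"array","items":{"type":"array","items":{"type":"number"}}},"twist":{"type":"array","items":{"type":"number"}},"squeeze":{"type":"number"}},"required":["gripper","xyz","twist"]}

```bash
mkdir -p pics; python3 - <<'E'
from station import *
import cv2,numpy as np
o=get_obs();print(o['t'],o['eef_pos'],o['tool_rot'],o['contact_force'],o['gripper_width'])
for c in ['top','scene']:
    r=read_camera(c);cv2.imwrite(f'pics/{c}0.png',r['pixels'][:,:,::-1])
    print(c,r['fx'],r['R'],r['t'])
    for q in ['push_face','window','lever_pad','press','guard','cover_glass_box']:
        print(q,[(np.round(d['centre'],4).tolist(),round(d['p'],2)) for d in spot_point(q,c)[:2]])
print(get_obs()['t'])
E
```

```text
0.0 [0.22414632 0.63620279 0.30289667] [-9.73232307e-05  1.68578175e-01  9.85687847e-01 -9.26176340e-04] [-1.0900002   0.9821084  -0.16090818] 0.9980711681017187
top 370.18566461375457 [[-0.0187487  -0.9998061  -0.00602111]
 [-0.98863215  0.01943704 -0.14909285]
 [ 0.14918097  0.00315736 -0.98880487]] [0.01385223 0.63810928 0.80184072]
push_face [([0.4829, -0.0396, 0.0506], 0.64)]
window []
lever_pad [([0.6524, -0.0272, 0.1102], 0.74)]
press [([0.5867, -0.0299, -0.0025], 0.97), ([0.4831, -0.0415, 0.0481], 0.36)]
guard [([0.587, -0.029, 0.0027], 0.78)]
cover_glass_box [([0.5285, -0.0976, 0.0197], 0.66)]
scene 442.33761625119644 [[ 0.51928397  0.8545396  -0.01030697]
 [ 0.70006111 -0.43226649 -0.56838379]
 [-0.49016181  0.28793708 -0.822699  ]] [-0.34543085 -0.36898119  1.35790812]
push_face [([0.4803, -0.0437, 0.0489], 0.72)]
window [([0.6533, -0.0223, 0.118], 0.7), ([0.5962, 0.1308, 0.0028], 0.45)]
lever_pad [([0.651, -0.0231, 0.1102], 0.83), ([0.5942, 0.1316, 0.0045], 0.43)]
press [([0.5872, -0.0287, -0.0017], 0.92)]
guard [([0.5915, -0.0275, 0.0017], 0.94)]
cover_glass_box [([0.531, -0.0956, 0.0201], 0.67)]
0.7
```

View pics/top0.png

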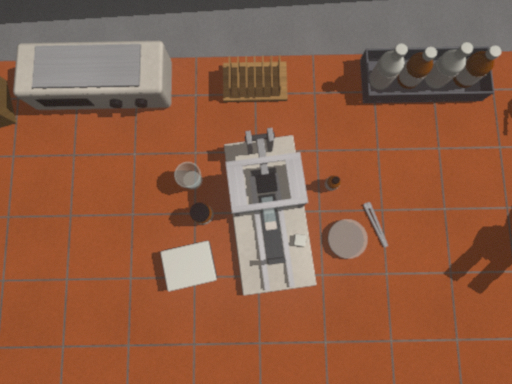

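View pics/scene0.png

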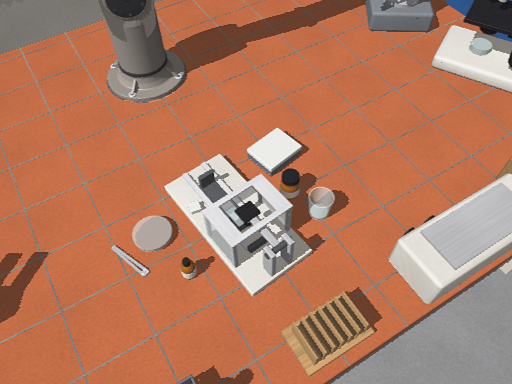

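```bash
cat > h.py <<'E'
import numpy as np,cv2
from station import *
def proj(r,X):
    X=np.atleast_2d(X);c=X@np.array(r['R']).T+np.array(r['t'])
    return np.c_[r['fx']*c[:,0]/c[:,2]+r['cx'],r['fy']*c[:,1]/c[:,2]+r['cy']]
def world(p,P):
    x,y,a=p;P=np.atleast_2d(P).astype(float)/1000;c,s=np.cos(a),np.sin(a)
    return np.c_[x+c*P[:,0]-s*P[:,1],y+s*P[:,0]+c*P[:,1],P[:,2]]
def overlay(r,p,push,fn,roi,k):
    x0,y0,x1,y1=roi
    im=cv2.resize(r['pixels'][y0:y1,x0:x1,::-1].copy(),None,fx=k,fy=k,interpolation=cv2.INTER_CUBIC)
    def poly(P,col):
        q=((proj(r,world(p,P))-[x0,y0]+.5)*k).astype(np.int32);cv2.polylines(im,[q],True,col,1)
    R=lambda a,b,c,d,z:[[a,c,z],[b,c,z],[b,d,z],[a,d,z]]
    poly(R(-170,190,-85,85,20),(255,0,0));poly(R(-165,100,-22,22,28),(0,255,0))
    poly(R(10,120,-80,80,120),(255,0,255));poly(R(23,107,-46,46,120),(0,255,255));poly(R(45,85,-22,22,110),(0,0,255))
    poly(R(push,push+12,-20,20,68),(255,255,0))
    cv2.imwrite(fn,im)
E
python3 - <<'E'
from h import *
p=(0.587,-0.029,0.10)
r=read_camera('top');overlay(r,p,-105,'pics/o1.png',(215,120,325,305),3.2)
r=read_camera('scene');overlay(r,p,-105,'pics/o2.png',(155,140,325,300),4)
E
```

```text
(no output)
```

View pics/o1.png

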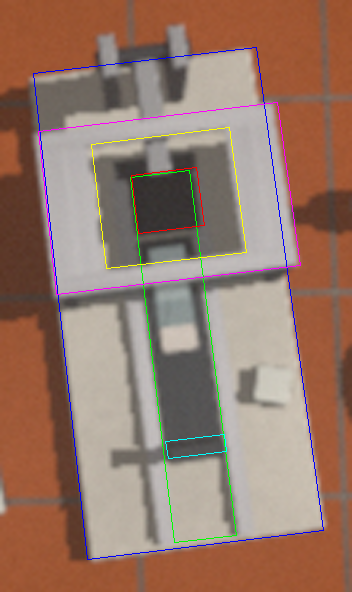

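View pics/o2.png

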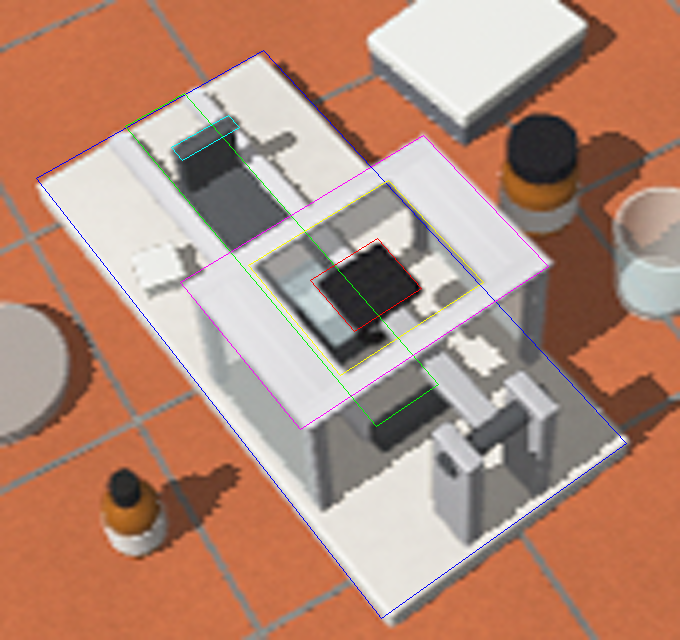

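```bash
python3 - <<'E'
from h import *
p=(0.587,-0.027,0.095)
r=read_camera('top');np.save('top.npy',r,allow_pickle=True);overlay(r,p,-107,'pics/o3.png',(225,210,320,300),8)
overlay(r,p,-107,'pics/o4.png',(220,140,312,220),8)
E
```

```text
(no output)
```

View pics/o3.png

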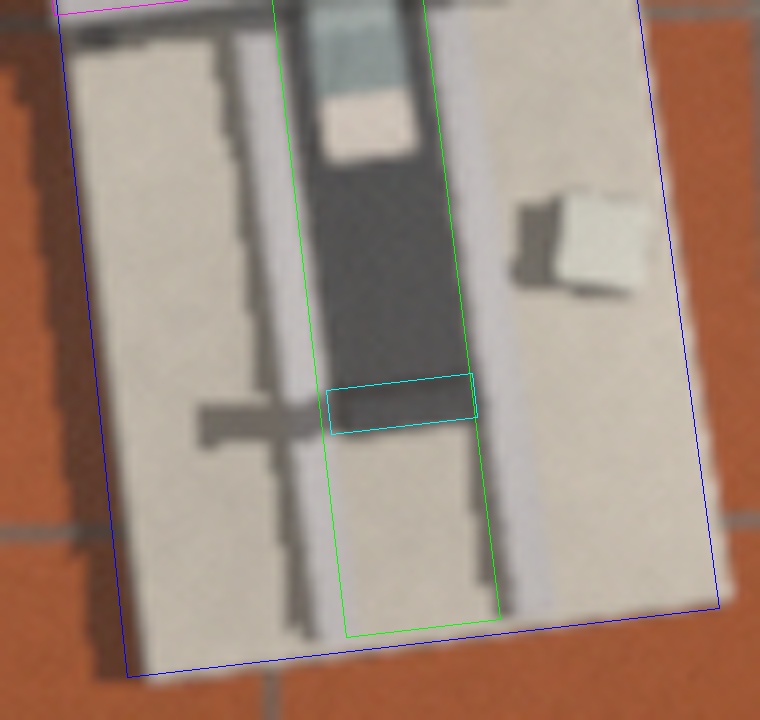

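View pics/o4.png

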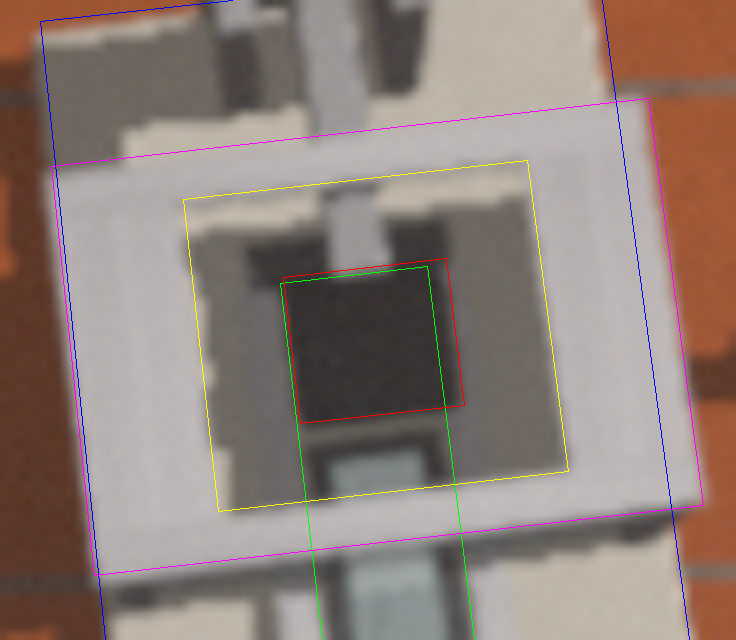

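```bash
python3 - <<'E'
from h import *
p=(0.586,-0.029,0.111)
r=np.load('top.npy',allow_pickle=True).item();overlay(r,p,-107,'pics/o5.png',(220,130,320,300),4.5)
r=read_camera('scene')
overlay(r,p,-107,'pics/o6.png',(155,140,325,300),4)
print(world(p,[[-107,0,49],[65,0,110],[-60,0,49]]))
print(proj(r,world(p,[[65,0,110]])))
E
```

```text
[[ 0.4796585  -0.04085263  0.049     ]
 [ 0.65059998 -0.02179981  0.11      ]
 [ 0.52636925 -0.03564633  0.049     ]]
[[246.0106414  210.10956226]]
```

View pics/o5.png

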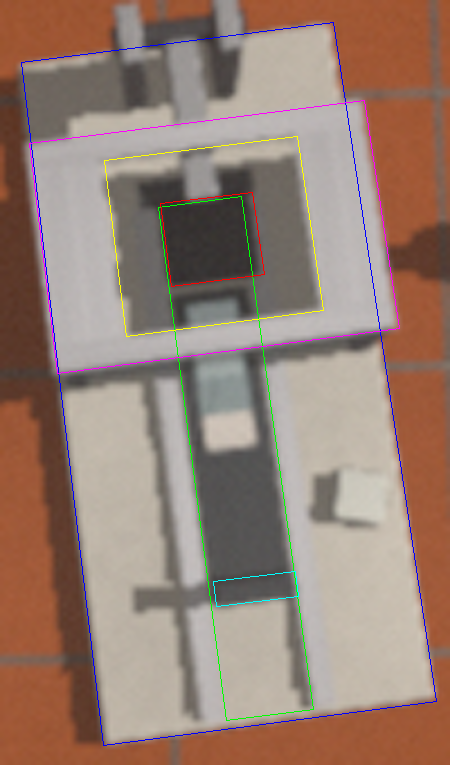

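View pics/o6.png

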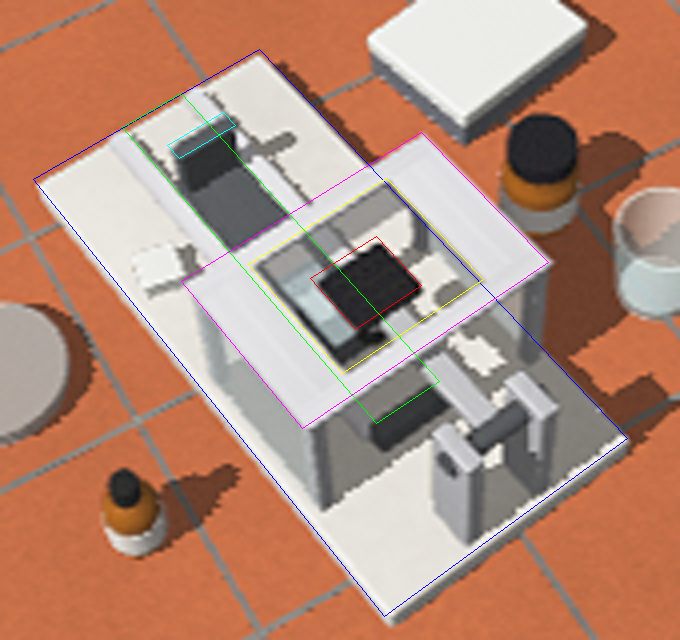

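```bash
cat >> h.py <<'E'
P=(0.586,-0.029,0.111)
from scipy.spatial.transform import Rotation as Ro
def go(target,yaw_of_y=P[2]+np.pi/2):
    o=get_obs();w,x,y,z=o['tool_rot'];R=Ro.from_quat([x,y,z,w]).as_matrix()
    d=R.T@(np.array(target)-o['eef_pos'])*100
    a=np.arctan2(R[1,1],R[0,1]);dt=(yaw_of_y-a+np.pi/2)%np.pi-np.pi/2
    print('t',round(o['t'],2),'pos',np.round(o['eef_pos'],4),'F',np.round(o['contact_force'],2),'loc(mm)',np.round(loc(o['eef_pos']),1),'shift cm',np.round(d,2),'twist',round(-dt,3),'q',np.round(o['q'],2))
def loc(X):
    x,y,a=P;c,s=np.cos(a),np.sin(a);d=np.array(X)-[x,y,0];return np.array([c*d[0]+s*d[1],-s*d[0]+c*d[1],d[2]])*1000
E
python3 -c "
from h import *
go([0.42,0.40,0.30])
print(world(P,[[-150,0,118]]))
for q in ['stain_jar','slide_box','beaker','dropper','petri','tweezers','cover_glass_box']:
  print(q,[np.round(d['centre'],4).tolist() for d in spot_point(q,'top')[:1]])
"
```

```text
t 0.9 pos [0.2244 0.6367 0.3039] F [-0.03  0.34 -0.24] loc(mm) [-285.7  701.6  303.9] shift cm [-26.32 -15.82   0.39] twist -0.45 q [-1.34  0.48  0.02  1.56 -0.01  1.11 -0.08]
[[ 0.43692313 -0.04561583  0.118     ]]
stain_jar [[0.599, 0.1291, -0.0018]]
slide_box [[0.4751, 0.1628, 0.0007]]
beaker [[0.6803, 0.1531, 0.0016]]
dropper [[0.6652, -0.1777, -0.0011]]
petri [[0.5371, -0.2116, -0.0025]]
tweezers [[0.563, -0.2816, -0.0008]]
cover_glass_box [[0.5299, -0.0974, 0.0186]]
```

Emit:
{"method": "move_arm", "body": {"gripper": [0, 0, 0, 0, 0], "xyz": [[-3.5, -2.1, 0], [-7, -4.2, 0], [-10.5, -6.3, 0], [-14, -8.4, 0], [-17.5, -10.5, 0]], "twist": [-0.09, -0.18, -0.27, -0.36, -0.45], "squeeze": 40}}

```text
t: 1.67
eef_pos: [0.3555, 0.4779, 0.3041]
tool_rot: [0.0, -0.058, 0.998, 0.0]
contact_force: [0.8, 0.9, 0.1]
gripper_width: 0.301
```

```bash
python3 -c "
from h import *
go([0.42,0.40,0.30]); go([0.43,-0.046,0.25])"
```

```text
t 1.67 pos [0.3555 0.4779 0.3041] F [0.78 0.88 0.11] loc(mm) [-173.   529.3  304.1] shift cm [-5.51 -8.48  0.41] twist 0.005 q [-1.02  0.35 -0.02  1.75  0.01  1.04  0.64]
t 1.67 pos [0.3555 0.4779 0.3041] F [0.78 0.88 0.11] loc(mm) [-173.   529.3  304.1] shift cm [ -1.34 -52.9    5.39] twist 0.005 q [-1.02  0.35 -0.02  1.75  0.01  1.04  0.64]
```

Emit:
{"method": "move_arm", "body": {"gripper": [0, 0, 0, 0, 0], "xyz": [[-1.5, -4, 0], [-3, -8, 0], [-4, -12, 0], [-4.5, -16, 0], [-4.5, -20, 0]], "twist": [0, 0, 0, 0, 0]}}

```text
t: 2.08
eef_pos: [0.4227, 0.2833, 0.3041]
tool_rot: [0.001, -0.055, 0.998, 0.0]
contact_force: [0.2, -0.6, 1.1]
gripper_width: 0.004
```

Emit:
{"method": "move_arm", "body": {"gripper": [0, 0, 0, 0, 0], "xyz": [[0, -4, 0], [0, -8, 0], [0.5, -12, 0], [1, -16, 1], [2, -20, 2]], "twist": [0, 0, 0, 0, 0]}}

```text
t: 2.5
eef_pos: [0.4245, 0.0836, 0.2847]
tool_rot: [0.001, -0.055, 0.998, 0.0]
contact_force: [1.9, -0.8, 0.4]
gripper_width: 0.002
```

```bash
python3 -c "
from h import *
go(world(P,[[-150,0,200]])[0])"
```

```text
t 2.5 pos [0.4245 0.0836 0.2847] F [ 1.85 -0.81  0.41] loc(mm) [-148.   129.8  284.7] shift cm [  0.22 -12.99   8.46] twist -0.0 q [-0.52  0.09  0.19  2.14 -0.02  0.91  1.37]
```

Emit:
{"method": "move_arm", "body": {"gripper": [0, 0, 0, 0, 0], "xyz": [[0, -3.5, 1.5], [0, -7, 3.5], [0, -10, 5.5], [0.2, -13, 8], [0.2, -13, 8.5]], "twist": [0, 0, 0, 0, 0]}}

```text
t: 2.92
eef_pos: [0.4345, -0.0495, 0.1967]
tool_rot: [-0.002, -0.052, 0.999, -0.001]
contact_force: [-0.4, 0.7, -0.8]
gripper_width: 0.002
```

```bash
python3 -c "
from h import *
go(world(P,[[-150,0,118]])[0])
o=get_obs();T=np.array(o['eef_pos'])
for c,roi,k in [('scene',(120,40,320,240),4),('top',(200,150,360,340),4),('wrist',None,1)]:
  r=read_camera(c);im=r['pixels'][:,:,::-1].copy()
  if roi:
    q=proj(r,T-np.array([[0,0,0],[0,0,.054],[0,0,.073]]))
    print(c,q)
    for u in q: cv2.circle(im,tuple(int(v) for v in u),1,(0,255,0),-1)
    x0,y0,x1,y1=roi;im=cv2.resize(im[y0:y1,x0:x1],None,fx=3,fy=3,interpolation=cv2.INTER_CUBIC)
  cv2.imwrite(f'pics/a_{c}.png',im)
"
```

```text
t 2.92 pos [ 0.4345 -0.0495  0.1967] F [-0.37  0.75 -0.78] loc(mm) [-152.9   -3.6  196.7] shift cm [-0.31  0.38  7.87] twist -0.007 q [-0.29  0.25  0.29  2.22 -0.11  0.7   1.75]
scene [[183.91613102 123.56894352]
 [187.44439889 140.07467314]
 [188.61336536 145.54326146]]
top [[285.76617907 291.10484226]
 [283.74242744 287.98457334]
 [283.0994341  286.99319076]]
```

View pics/a_scene.png

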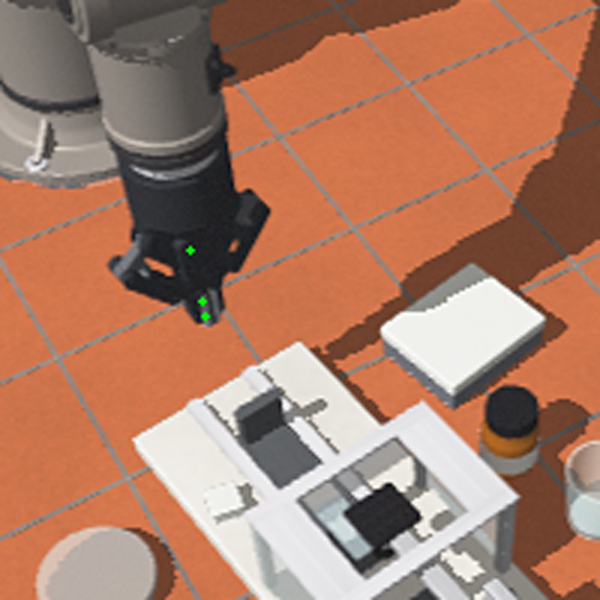

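View pics/a_wrist.png

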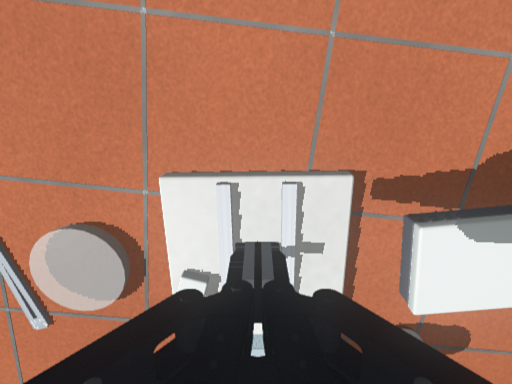

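View pics/a_top.png

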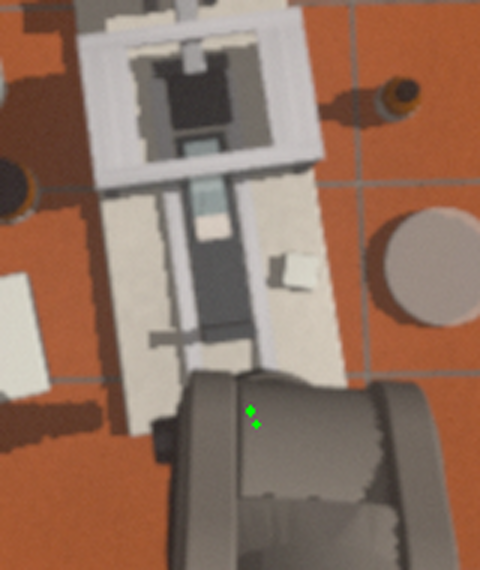

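Emit:
{"method": "move_arm", "body": {"gripper": [0, 0, 0, 0, 0], "xyz": [[0, 0.2, 2], [0, 0.2, 4], [0, 0.2, 6], [0, 0.2, 7.5], [0, 0.2, 7.5]], "twist": [0, 0, 0, 0, 0]}}

```text
t: 3.48
eef_pos: [0.4356, -0.0402, 0.1229]
tool_rot: [-0.001, -0.057, 0.998, 0.0]
contact_force: [-0.5, -0.2, 0.6]
gripper_width: 0.001
```

```bash
python3 -c "
from h import *
go(world(P,[[-122,0,118]])[0])
o=get_obs();T=np.array(o['eef_pos'])
r=read_camera('scene');im=r['pixels'][:,:,::-1].copy()
Z=np.array([[0,0,-z] for z in (0,.02,.032,.054,.073)]);y=world(P,[[0,1000,0]])[0]-world(P,[[0,0,0]])[0]
x0,y0,x1,y1=150,70,270,220;k=5;im=cv2.resize(im[y0:y1,x0:x1],None,fx=k,fy=k,interpolation=cv2.INTER_CUBIC)
for z,w in zip(Z,(46,46,46,11,11)):
  q=(proj(r,np.array([T+z-y*w/1000,T+z+y*w/1000]))-[x0,y0]+.5)*k
  cv2.line(im,*[tuple(int(v) for v in u) for u in q],(0,255,0),1)
cv2.imwrite('pics/b.png',im)
"
```

```text
t 3.48 pos [ 0.4356 -0.0402  0.1229] F [-0.54 -0.17  0.59] loc(mm) [-150.7    5.5  122.9] shift cm [-2.87 -0.56  0.49] twist 0.003 q [-0.25  0.39  0.24  2.26 -0.19  0.51  1.82]
```

View pics/b.png

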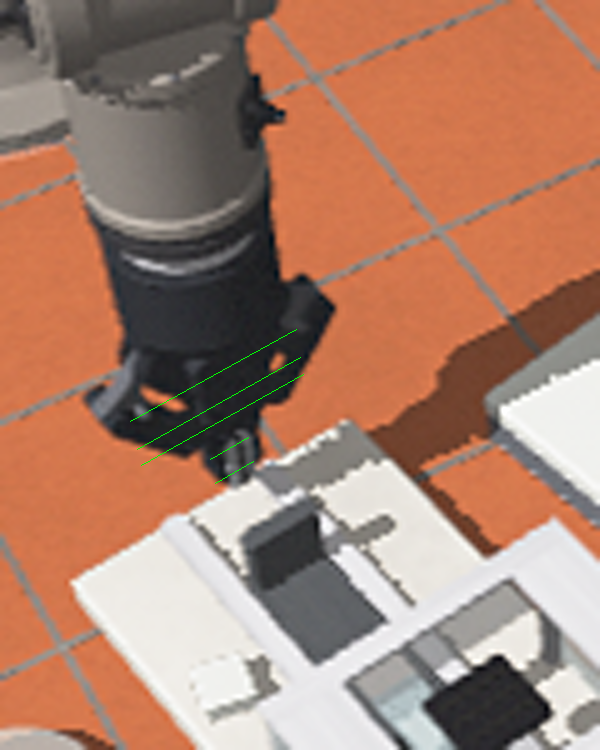

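Emit:
{"method": "move_arm", "body": {"gripper": [0, 0, 0, 0, 0], "xyz": [[0, -0.5, 0.3], [-0.5, -0.5, 0.3], [-1.2, -0.5, 0.3], [-2, -0.5, 0.3], [-2.6, -0.5, 0.3]], "twist": [0, 0, 0, 0, 0]}}

```text
t: 3.95
eef_pos: [0.4643, -0.0438, 0.1218]
tool_rot: [0.001, -0.056, 0.998, 0.0]
contact_force: [0.1, -0.3, 0.3]
gripper_width: -0.001
```

Emit:
{"method": "move_arm", "body": {"gripper": [0, 0, 0, 0, 0], "xyz": [[-0.4, 0, 0], [-0.8, 0, 0], [-1.2, 0, 0], [-1.6, 0, 0], [-2, 0, 0]], "twist": [0, 0, 0, 0, 0]}}

```text
t: 4.37
eef_pos: [0.4819, -0.0419, 0.1208]
tool_rot: [-0.001, -0.055, 0.998, 0.0]
contact_force: [-0.9, 0.9, -0.5]
gripper_width: 0.003
```

```bash
python3 -c "
from h import *
go(world(P,[[-75,0,118]])[0])
r=read_camera('scene');x0,y0,x1,y1=150,70,320,220;k=4
cv2.imwrite('pics/c.png',cv2.resize(r['pixels'][y0:y1,x0:x1,::-1],None,fx=k,fy=k,interpolation=cv2.INTER_CUBIC))
"
```

```text
t 4.37 pos [ 0.4819 -0.0419  0.1208] F [-0.94  0.93 -0.53] loc(mm) [-104.9   -1.3  120.8] shift cm [-2.99  0.13  0.28] twist 0.0 q [-0.23  0.45  0.23  2.16 -0.19  0.55  1.83]
```

View pics/c.png

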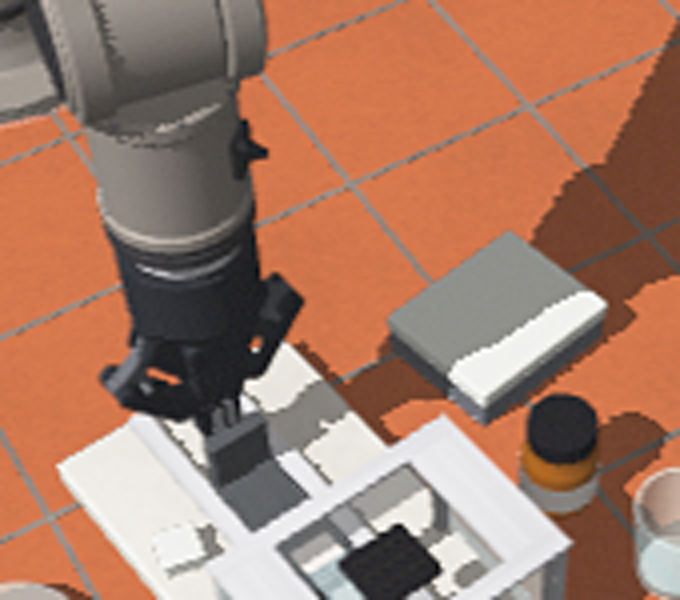

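Emit:
{"method": "move_arm", "body": {"gripper": [0, 0, 0, 0, 0], "xyz": [[-0.4, 0, 0.2], [-0.8, 0, 0.2], [-1.2, 0, 0.2], [-1.6, 0, 0.2], [-2, 0, 0.2]], "twist": [0, 0, 0, 0, 0]}}

```text
t: 4.83
eef_pos: [0.503, -0.0395, 0.1191]
tool_rot: [0.0, -0.056, 0.998, -0.0]
contact_force: [-2.0, -0.4, -1.1]
gripper_width: 0.001
```

Emit:
{"method": "move_arm", "body": {"gripper": [0, 0, 0, 0, 0], "xyz": [[-0.1, 0, 0], [-0.2, 0, 0], [-0.3, 0, 0], [-0.4, 0, 0], [-0.5, 0, 0]], "twist": [0, 0, 0, 0, 0]}}

```text
t: 5.25
eef_pos: [0.5069, -0.0392, 0.1191]
tool_rot: [-0.0, -0.055, 0.998, -0.0]
contact_force: [-0.7, 0.3, -0.5]
gripper_width: -0.002
```

```bash
python3 -c "
from h import *
go(world(P,[[-72,0,118]])[0])
r=read_camera('scene');print(spot_point('push_face','scene')[:1])
overlay(r,P,-60,'pics/d.png',(150,100,320,260),4)
"
```

```text
t 5.25 pos [ 0.5069 -0.0392  0.1191] F [-0.67  0.34 -0.46] loc(mm) [-79.7  -1.4 119.1] shift cm [-0.77  0.14  0.11] twist -0.0 q [-0.23  0.48  0.23  2.1  -0.2   0.57  1.82]
[{'centre': [0.5168, -0.036, 0.0477], 'p': 0.88}]
```

View pics/d.png

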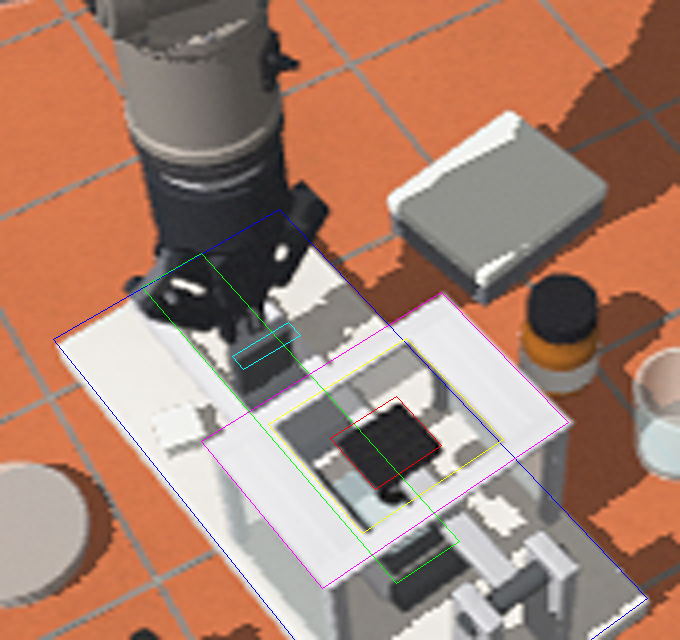

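Tab is about 8–10 mm short of home; continue slowly until the force rises.

Emit:
{"method": "move_arm", "body": {"gripper": [0, 0, 0, 0, 0], "xyz": [[-0.15, 0, 0], [-0.3, 0, 0], [-0.45, 0, 0], [-0.6, 0, 0], [-0.7, 0, 0]], "twist": [0, 0, 0, 0, 0]}}

```text
t: 5.77
eef_pos: [0.5149, -0.0382, 0.1191]
tool_rot: [0.001, -0.056, 0.998, -0.0]
contact_force: [-1.8, 0.0, 0.2]
gripper_width: 0.003
```

Emit:
{"method": "move_arm", "body": {"gripper": [0, 0, 0, 0, 0], "xyz": [[-0.1, 0, 0], [-0.15, 0, 0], [-0.2, 0, 0], [-0.25, 0, 0], [-0.25, 0, 0]], "twist": [0, 0, 0, 0, 0]}}

```text
t: 6.18
eef_pos: [0.5168, -0.038, 0.119]
tool_rot: [0.0, -0.056, 0.998, -0.0]
contact_force: [-2.4, -0.3, 0.5]
gripper_width: -0.002
```

Emit:
{"method": "move_arm", "body": {"gripper": [0, 0, 0, 0, 0], "xyz": [[-0.1, 0, 0], [-0.15, 0, 0], [-0.2, 0, 0], [-0.25, 0, 0], [-0.25, 0, 0]], "twist": [0, 0, 0, 0, 0]}}

```text
t: 6.6
eef_pos: [0.5171, -0.0381, 0.1188]
tool_rot: [-0.002, -0.055, 0.998, 0.0]
contact_force: [-8.9, -1.0, 7.1]
gripper_width: 0.003
```

Emit:
{"method": "move_arm", "body": {"gripper": [0, 0, 0, 0, 0], "xyz": [[-0.1, 0, 0], [-0.15, 0, 0], [-0.2, 0, 0], [-0.25, 0, 0], [-0.25, 0, 0]], "twist": [0, 0, 0, 0, 0]}}

```text
t: 7.02
eef_pos: [0.5174, -0.0381, 0.1184]
tool_rot: [-0.005, -0.055, 0.998, 0.0]
contact_force: [-15.4, -0.4, 12.6]
gripper_width: -0.0
```

Emit:
{"method": "move_arm", "body": {"gripper": [0, 0, 0, 0, 0], "xyz": [[0.5, 0, 0], [1.5, 0, 0], [3, 0, 0], [4, 0, -1], [4, 0, -3]], "twist": [0, 0, 0, 0, 0]}}

```text
t: 7.43
eef_pos: [0.4787, -0.0422, 0.1477]
tool_rot: [-0.002, -0.055, 0.998, -0.0]
contact_force: [-0.2, -0.4, 0.3]
gripper_width: -0.0
```

Emit:
{"method": "move_arm", "body": {"gripper": [0, 0, 0, 0, 0], "xyz": [[0, 0, -3], [0, 0, -6], [0, 0, -9], [0, 0, -11], [0, 0, -11]], "twist": [0, 0, 0, 0, 0]}}

```text
t: 7.85
eef_pos: [0.4845, -0.042, 0.2636]
tool_rot: [0.005, -0.055, 0.998, 0.0]
contact_force: [0.3, 0.1, 0.3]
gripper_width: -0.001
```

```bash
python3 -c "
from h import *
go(world(P,[[65,0,240]])[0])
for c,roi in [('scene',(150,100,320,260)),('top',(220,130,320,300))]:
  r=read_camera(c);print([(d['centre'],d['p']) for d in spot_point('push_face',c)[:1]])
  overlay(r,P,-60,'pics/e_%s.png'%c,roi,4)
"
```

```text
t 7.85 pos [ 0.4845 -0.042   0.2636] F [0.28 0.08 0.28] loc(mm) [-102.3   -1.7  263.6] shift cm [-16.7    0.17   2.53] twist 0.0 q [-0.31  0.21  0.31  2.06 -0.09  0.87  1.73]
[([0.5838, -0.0306, -0.0017], 0.32)]
[([0.529, -0.0338, 0.0515], 0.77)]
```

View pics/e_scene.png

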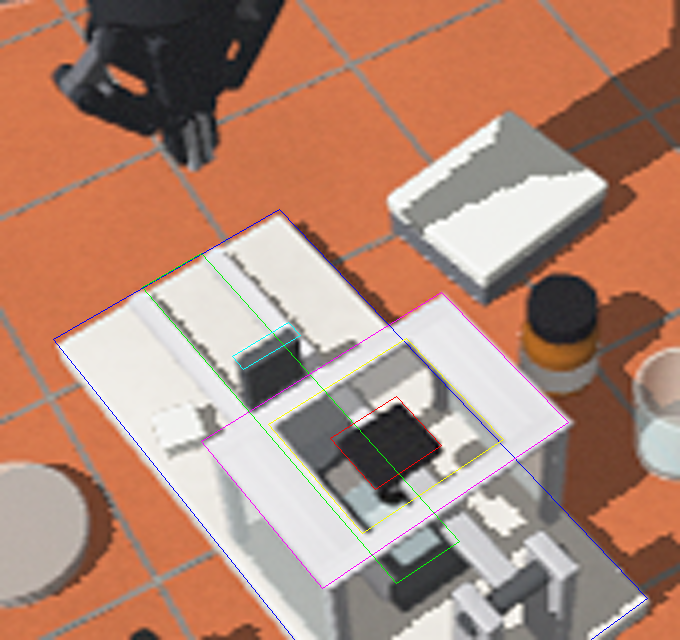

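View pics/e_top.png

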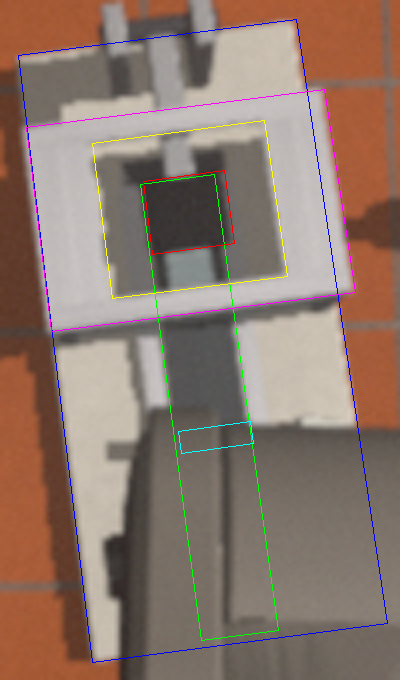

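Emit:
{"method": "move_arm", "body": {"gripper": [0, 0, 0, 0, 0], "xyz": [[-4, 0.1, 0], [-8, 0.1, 0], [-12, 0.1, 0], [-15, 0.1, 0], [-16.8, 0.1, 1]], "twist": [0, 0, 0, 0, 0]}}

```text
t: 8.47
eef_pos: [0.6523, -0.0213, 0.2485]
tool_rot: [0.001, -0.056, 0.998, -0.0]
contact_force: [0.5, 0.2, 1.4]
gripper_width: -0.003
```

Emit:
{"method": "move_arm", "body": {"gripper": [0, 0, 0, 0, 0], "xyz": [[0, 0, 1], [0, 0, 2], [0, 0, 3], [0, 0, 3.5], [0, 0, 3.5]], "twist": [0, 0, 0, 0, 0]}}

```text
t: 8.88
eef_pos: [0.6468, -0.0226, 0.2121]
tool_rot: [-0.002, -0.055, 0.998, 0.0]
contact_force: [0.4, 1.1, 0.2]
gripper_width: -0.002
```

```bash
python3 -c "
from h import *
go(world(P,[[65,-1,190]])[0])
r=read_camera('scene');overlay(r,P,-60,'pics/f.png',(150,80,320,260),4)
r=read_camera('wrist');cv2.imwrite('pics/fw.png',r['pixels'][:,:,::-1])
"
```

```text
t 8.88 pos [ 0.6468 -0.0226  0.2121] F [0.44 1.07 0.24] loc(mm) [ 61.2  -0.3 212.1] shift cm [-0.39 -0.07  2.21] twist -0.0 q [-0.27  0.54  0.28  1.72 -0.18  0.91  1.77]
```

View pics/f.png

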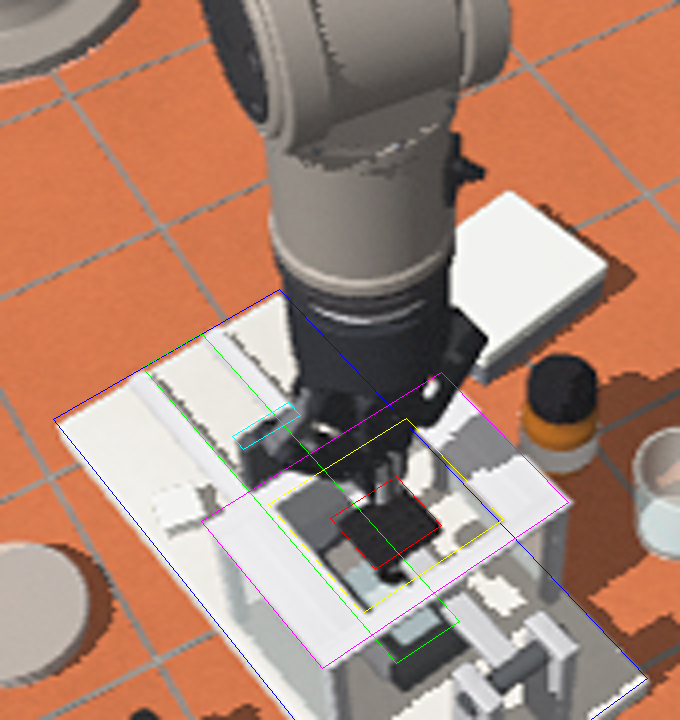

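View pics/fw.png

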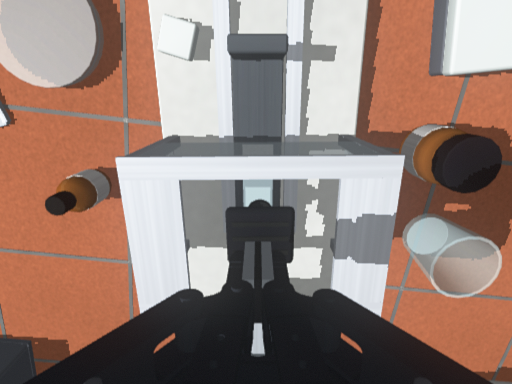

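Emit:
{"method": "move_arm", "body": {"gripper": [0, 0, 0, 0, 0], "xyz": [[-0.3, 0, 0.8], [-0.4, 0, 1.6], [-0.4, 0, 2.2], [-0.4, 0, 2.6], [-0.4, 0, 2.6]], "twist": [0, 0, 0, 0, 0]}}

```text
t: 9.4
eef_pos: [0.6519, -0.0218, 0.1866]
tool_rot: [-0.001, -0.056, 0.998, -0.0]
contact_force: [-0.6, -0.3, -0.6]
gripper_width: -0.002
```

```bash
python3 -c "
from h import *
go(world(P,[[65,0,160]])[0])
r=read_camera('scene');overlay(r,P,-60,'pics/g.png',(150,80,320,260),4)
"
```

```text
t 9.4 pos [ 0.6519 -0.0218  0.1866] F [-0.59 -0.29 -0.58] loc(mm) [ 6.630e+01 -1.000e-01  1.866e+02] shift cm [0.12 0.01 2.67] twist 0.0 q [-0.26  0.58  0.27  1.72 -0.19  0.87  1.78]
```

View pics/g.png

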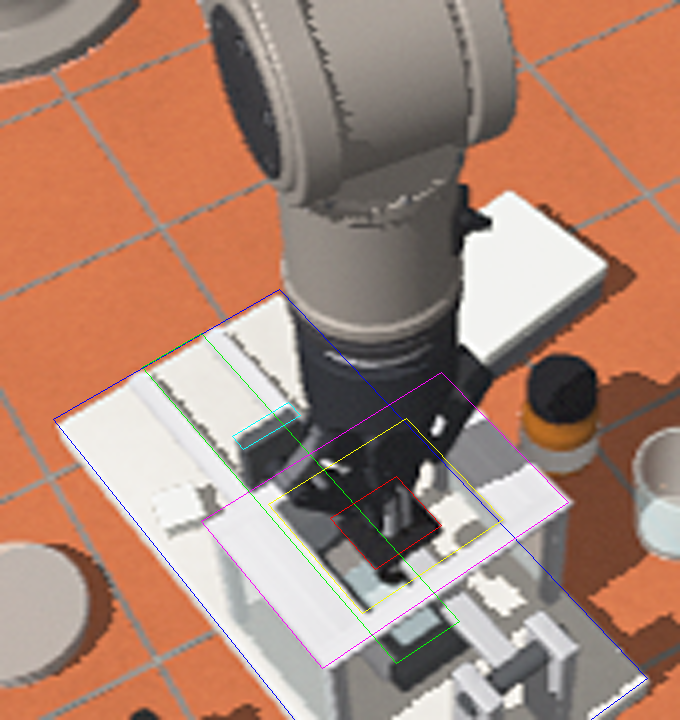

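Fingertips stand just above the paddle centre, around (398, 527). Press in steps.

Emit:
{"method": "move_arm", "body": {"gripper": [0, 0, 0, 0, 0], "xyz": [[0.1, 0, 0.4], [0.1, 0, 0.8], [0.1, 0, 1.2], [0.1, 0, 1.6], [0.1, 0, 1.6]], "twist": [0, 0, 0, 0, 0]}}

```text
t: 9.87
eef_pos: [0.6516, -0.0221, 0.1716]
tool_rot: [-0.0, -0.055, 0.998, -0.0]
contact_force: [-1.5, -0.2, 2.7]
gripper_width: -0.004
```

Emit:
{"method": "move_arm", "body": {"gripper": [0, 0, 0, 0, 0], "xyz": [[0, 0, 0.3], [0, 0, 0.6], [0, 0, 0.9], [0, 0, 1.1], [0, 0, 1.1]], "twist": [0, 0, 0, 0, 0]}}

```text
t: 10.28
eef_pos: [0.6521, -0.022, 0.1611]
tool_rot: [0.001, -0.056, 0.998, -0.0]
contact_force: [-0.3, -1.2, 4.8]
gripper_width: 0.004
```

Emit:
{"method": "move_arm", "body": {"gripper": [0, 0, 0, 0, 0], "xyz": [[0, 0, 0.15], [0, 0, 0.3], [0, 0, 0.45], [0, 0, 0.5], [0, 0, 0.5]], "twist": [0, 0, 0, 0, 0]}}

```text
t: 10.7
eef_pos: [0.6526, -0.022, 0.1566]
tool_rot: [0.001, -0.056, 0.998, -0.0]
contact_force: [-0.2, -0.1, 6.0]
gripper_width: -0.0
```

```bash
python3 -c "
from h import *
go(world(P,[[65,0,150]])[0])
r=read_camera('scene');overlay(r,P,-60,'pics/i.png',(200,100,320,260),4.5)
"
```

```text
t 10.7 pos [ 0.6526 -0.022   0.1566] F [-0.16 -0.08  5.99] loc(mm) [ 67.   -0.4 156.6] shift cm [0.2  0.04 0.66] twist 0.0 q [-0.25  0.61  0.26  1.74 -0.21  0.81  1.79]
```

View pics/i.png

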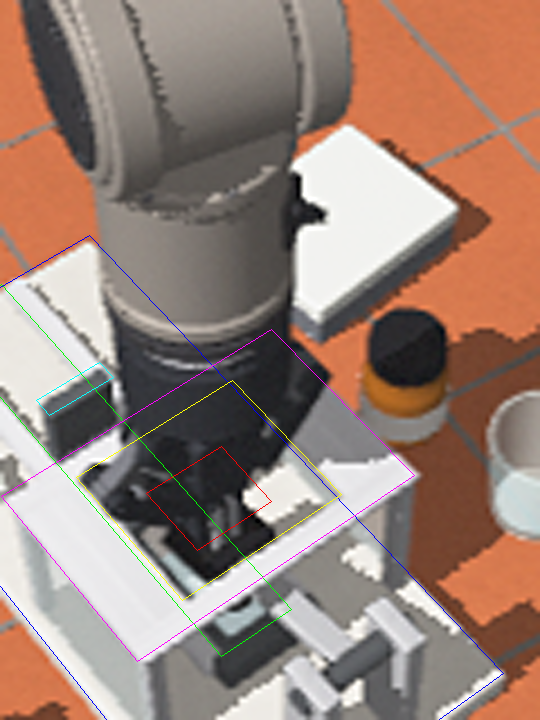

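Emit:
{"method": "move_arm", "body": {"gripper": [0, 0, 0, 0, 0], "xyz": [[0, 0, 0.1], [0, 0, 0.2], [0, 0, 0.3], [0, 0, 0.3], [0, 0, 0.3]], "twist": [0, 0, 0, 0, 0]}}

```text
t: 11.17
eef_pos: [0.6529, -0.022, 0.1548]
tool_rot: [0.002, -0.056, 0.998, 0.0]
contact_force: [-1.6, -0.7, 13.2]
gripper_width: 0.001
```

Emit:
{"method": "move_arm", "body": {"gripper": [0, 0, 0, 0, 0], "xyz": [[0, 0, 0.1], [0, 0, 0.2], [0, 0, 0.2], [0, 0, 0.2], [0, 0, 0.2]], "twist": [0, 0, 0, 0, 0]}}

```text
t: 11.58
eef_pos: [0.6531, -0.022, 0.1542]
tool_rot: [0.002, -0.055, 0.998, 0.0]
contact_force: [-6.2, 1.1, 22.3]
gripper_width: 0.003
```

Emit:
{"method": "move_arm", "body": {"gripper": [0, 0, 0, 0, 0], "xyz": [[0, 0, 0], [0, 0, 0], [0, 0, 0], [0, 0, 0], [0, 0, 0]], "twist": [0, 0, 0, 0, 0]}}

```text
t: 12.0
eef_pos: [0.6531, -0.022, 0.1542]
tool_rot: [0.002, -0.055, 0.998, 0.0]
contact_force: [-5.7, 1.8, 23.7]
gripper_width: -0.001
```

Emit:
{"method": "move_arm", "body": {"gripper": [0, 0, 0, 0, 0], "xyz": [[0, 0, 0], [0, 0, 0], [0, 0, 0], [0, 0, 0], [0, 0, 0]], "twist": [0, 0, 0, 0, 0]}}

```text
t: 12.42
eef_pos: [0.6531, -0.022, 0.1542]
tool_rot: [0.002, -0.055, 0.998, 0.0]
contact_force: [-6.6, 0.1, 23.1]
gripper_width: -0.001
```

```bash
python3 -c "
from h import *
go(world(P,[[65,0,150]])[0])
r=read_camera('scene');x0,y0,x1,y1=200,160,320,270
cv2.imwrite('pics/j.png',cv2.resize(r['pixels'][y0:y1,x0:x1,::-1],None,fx=5,fy=5,interpolation=cv2.INTER_CUBIC))
"
```

```text
t 12.42 pos [ 0.6531 -0.022   0.1542] F [-6.56  0.07 23.05] loc(mm) [ 67.4  -0.5 154.2] shift cm [0.24 0.05 0.42] twist -0.0 q [-0.25  0.62  0.26  1.74 -0.21  0.81  1.79]
```

View pics/j.png

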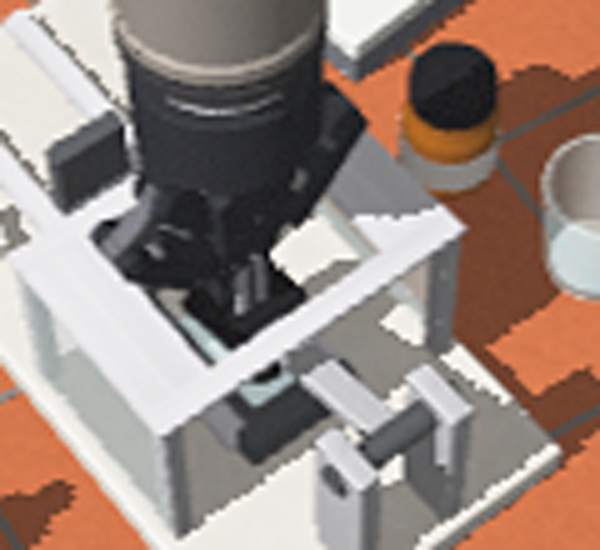

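Emit:
{"method": "move_arm", "body": {"gripper": [0, 0, 0, 0, 0], "xyz": [[0, 0, 0], [0, 0, 0], [0, 0, 0], [0, 0, 0], [0, 0, 0]], "twist": [0, 0, 0, 0, 0]}}

```text
t: 12.88
eef_pos: [0.6531, -0.022, 0.1542]
tool_rot: [0.002, -0.055, 0.998, 0.0]
contact_force: [-5.9, -0.7, 23.1]
gripper_width: -0.004
```

Emit:
{"method": "move_arm", "body": {"gripper": [0, 0, 0, 0, 0], "xyz": [[0, 0, 0], [0, 0, 0], [0, 0, 0], [0, 0, 0], [0, 0, 0]], "twist": [0, 0, 0, 0, 0]}}

```text
t: 13.3
eef_pos: [0.6531, -0.022, 0.1542]
tool_rot: [0.002, -0.055, 0.998, 0.0]
contact_force: [-6.9, -0.1, 23.4]
gripper_width: -0.003
```

Emit:
{"method": "move_arm", "body": {"gripper": [0, 0, 0, 0, 0], "xyz": [[0, 0, 0], [0, 0, 0], [0, 0, 0], [0, 0, 0], [0, 0, 0]], "twist": [0, 0, 0, 0, 0]}}

```text
t: 13.72
eef_pos: [0.6531, -0.022, 0.1542]
tool_rot: [0.002, -0.055, 0.998, 0.0]
contact_force: [-6.4, -0.4, 22.0]
gripper_width: -0.002
```

Emit:
{"method": "move_arm", "body": {"gripper": [0, 0, 0, 0, 0], "xyz": [[0, 0, 0], [0, 0, 0], [0, 0, 0], [0, 0, 0], [0, 0, 0]], "twist": [0, 0, 0, 0, 0]}}

```text
t: 14.13
eef_pos: [0.6531, -0.022, 0.1542]
tool_rot: [0.002, -0.055, 0.998, 0.0]
contact_force: [-6.5, -0.4, 23.5]
gripper_width: -0.003
```

Emit:
{"method": "move_arm", "body": {"gripper": [0, 0, 0, 0, 0], "xyz": [[0, 0, -0.6], [0, 0, -1.2], [0, 0, -1.8], [0, 0, -2.4], [0, 0, -3]], "twist": [0, 0, 0, 0, 0]}}

```text
t: 14.55
eef_pos: [0.6519, -0.022, 0.1814]
tool_rot: [0.0, -0.056, 0.998, -0.0]
contact_force: [2.0, -0.1, 1.5]
gripper_width: -0.002
```

Emit:
{"method": "move_arm", "body": {"gripper": [0, 0, 0, 0, 0], "xyz": [[0, 0, -1], [0, 0, -2.5], [0, 0, -4.5], [0, 0, -7], [0, 0, -9]], "twist": [0, 0, 0, 0, 0]}}

```text
t: 14.97
eef_pos: [0.6516, -0.0217, 0.2725]
tool_rot: [0.0, -0.056, 0.998, 0.0]
contact_force: [1.9, 0.5, -0.2]
gripper_width: 0.0
```

Emit:
{"method": "move_arm", "body": {"gripper": [0, 0, 0, 0, 0], "xyz": [[4, 0, -1], [8, 0, -1], [12, 0, -1], [16, 0, -1], [20, 0, -1]], "twist": [0, 0, 0, 0, 0]}}

```text
t: 15.38
eef_pos: [0.4508, -0.0441, 0.2809]
tool_rot: [-0.0, -0.056, 0.998, 0.0]
contact_force: [-0.1, 0.3, 1.1]
gripper_width: 0.001
```

```bash
python3 -c "
from h import *
go([.44,.2,.26])
for c,roi in [('scene',(150,100,320,300)),('top',(200,120,380,300))]:
  r=read_camera(c)
  for q in ['push_face','lever_pad','cover_glass_box','stain_jar','slide_box','beaker','dropper','petri','tweezers']:
     print(c,q,[np.round(d['centre'],4).tolist() for d in spot_point(q,c)[:1]])
  overlay(r,P,-60,'pics/k_%s.png'%c,roi,3.2 if c=='top' else 3)
"
```

```text
t 15.38 pos [ 0.4508 -0.0441  0.2809] F [-0.15  0.35  1.06] loc(mm) [-136.    -0.   280.9] shift cm [-1.64 24.38  2.1 ] twist 0.001 q [-0.33  0.13  0.32  2.11 -0.05  0.91  1.7 ]
scene push_face [[0.5271, -0.0381, 0.0484]]
scene lever_pad [[0.6527, -0.025, 0.1086]]
scene cover_glass_box [[0.5314, -0.0978, 0.0208]]
scene stain_jar [[0.5942, 0.1292, 0.0047]]
scene slide_box [[0.4764, 0.1602, -0.002]]
scene beaker [[0.6843, 0.1549, 0.0013]]
scene dropper [[0.6648, -0.1821, -0.0015]]
scene petri [[0.5314, -0.211, -0.003]]
scene tweezers [[0.5664, -0.2845, -0.0018]]
top push_face [[0.5297, -0.0355, 0.0479]]
top lever_pad [[0.6491, -0.0261, 0.1104]]
top cover_glass_box []
top stain_jar [[0.6004, 0.1311, -0.0007]]
top slide_box [[0.4754, 0.1588, 0.0023]]
top beaker [[0.6789, 0.1538, -0.0028]]
top dropper [[0.6655, -0.1788, -0.0041]]
top petri [[0.5361, -0.209, -0.0023]]
top tweezers [[0.5661, -0.2829, -0.0004]]
```

View pics/k_scene.png

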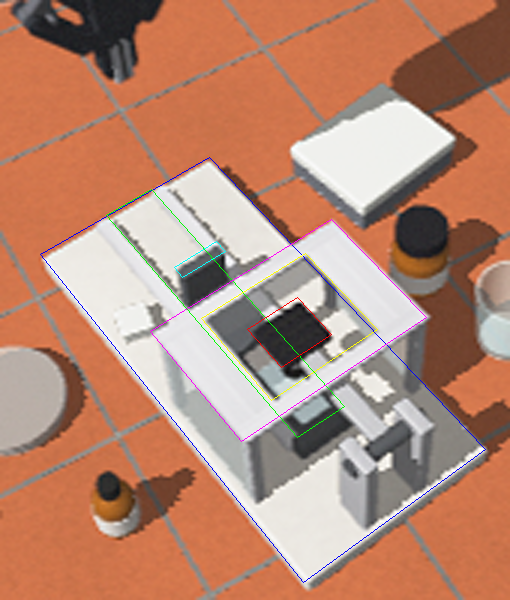

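View pics/k_top.png

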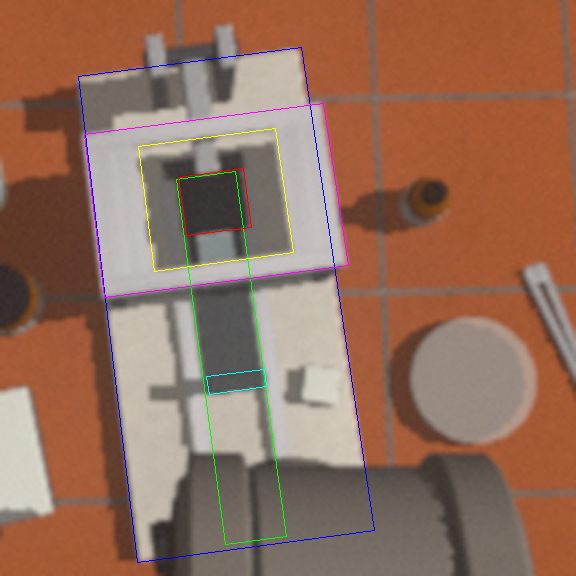

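Emit:
{"method": "move_arm", "body": {"gripper": [0, 0], "xyz": [[0, 0, 0], [0, 0, 0]], "twist": [0, 0]}}

```text
t: 16.55
eef_pos: [0.4528, -0.0442, 0.2811]
tool_rot: [0.0, -0.056, 0.998, 0.0]
contact_force: [0.2, -0.1, -1.1]
gripper_width: -0.003
```

```bash
python3 -c "
from station import *
print(hand_in())"
```

```text
the job is handed in; nothing more can be done
None
```

I pushed the carrier home, pressed the lever fully down and held it, then let it return. The job was handed in at about 16.5 s. The hand-in gives no verdict.

- **Carrier:** I pushed it with shut fingertips until it stopped moving and the force rose from about 2 N to 15 N. I then backed off before lifting. The top view shows the tab on its predicted home outline. The networks put the push face within about 3 mm of home, inside their error.
- **Lever:** I pressed it down through the window until it met its stop, with the force rising from 6 N to about 23 N and no further travel. I held it there for over 2.5 s. Afterwards the paddle was seen back up at about 110 mm.
- **Guard:** I saw no contact with it in any picture. The forces fit the lever alone, and I estimated about 13 mm of side clearance at full press.
- **Other things:** All were where they had been, within the networks' error of a few mm. The top camera did not report the cover glass box at the end, but the scene camera put it where it had been.

In the scene view the tab and paddle sat 3–4 mm beyond my fitted outline both before and after the push. I took this as a calibration error and relied on the force against the end stop.

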